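# Hold the inspection lamp over the chip

## Robot

A 6-joint arm with a two-finger parallel gripper is mounted at the origin on the work surface. World frame = base frame: x ahead of the robot, y to its left, z up, the work surface at z = 0. Lengths are in m, angles in rad, forces in N, time in s.
With the tool pointing down it reaches from about 0.375 to 0.925 m from the base axis. Payload 5.7 kg.
Tool frame: the origin (TCP) lies midway between the tips of the shut fingers; the grasp point (between the pads) lies 19 mm behind it; z points along the fingers, y is the direction in which the jaws open and shut (so a half turn about z gives the same grasp; the last joint's range is limited). The gripper opens to 88 mm and grips with 3 to 60 N. Pads are 20 mm wide; open, the fingers measure 115 mm over their backs; the gripper's body (75 mm by 178 mm) begins 61 mm behind the grasp point.
Start: joints at [1.106, 0.359, 1.51, -0, 1.272, -0.115], TCP at [0.206, 0.564, 0.198] pointing down, gripper open.
Joint ranges: [-2.97, 2.97], [-1.01, 2.36], [0.21, 2.38], [-0.96, 4.11], [0.2, 2.71], [-2.98, 2.98]. Speed limits (rad/s): [2.39, 2.39, 3.14, 3.14, 3.14, 3.14].

## Interface

Orientations are given as a 3x3 rotation matrix whose columns are the frame's x, y, z axes.
In Python, from bench import manip, snapshot gives the robot as it stands.
- The arm moves only by the tool send_rows, never from a script. Its argument "deltas" is a list that holds one entry, the list of rows, each a list of 5 numbers: the shift along the tool's x, y, z in mm, then the turn about the tool's z in rad, then the opening in per cent of the stroke, from 0 (shut) to 100 (fully open). A call has 1 to 12 rows; each row is the pose to reach, as a shift and turn from the pose commanded when the call began, along the tool's axes at that moment; what a row does not reach only later rows make up. A row lasts 1/12 s, in which the tool goes at most 41.7 mm and 7.16 degrees, less where a joint would pass 70% of its speed; a pose out of reach is approached as far as the arm can. A call with a gripper value outside its range is refused whole. The fingers move at their own pace and stop on an object; "squeeze" is the grip in N (left out, the last holds). Time passes only in rows, so rows that repeat a pose let the fingers close. It gives the time, the measured TCP pose, the force and the opening at its end, in the units of the state.
- manip.get_state(): the state, without advancing time (a new reading comes with each control period).
- snapshot(name): name is "side" or "top"; returns a dict with "color" (420x560x3 uint8, red, green, blue), "range_z" (420x560 float32, m along the optical axis (not along the pixel's ray), 0 where there is no reading), "K" (3x3 intrinsics, pixels), "k1" (the pictures are not rectified: a ray, as slopes to the right and down, at radius r is drawn at 1 + k1 r^2 times it, then the intrinsics apply), "rvec" (rotation vector, rad) and "tvec" (3), from world to camera coordinates, as OpenCV has them. Camera axes: x right, y down, z forward; pixel columns grow to the right and rows downward; lengths in m; the calibration is good to about 2 mm. A picture is of the moment at which its call begins.
- manip.hand_in(): hands the job in, once; it reports no verdict.
The state is a dict: "clock": time; "joint_pos": joint angles; "dq": joint speeds; "joint_torque": joint torques, N m; "tcp_pos": TCP position; "tool_rot": TCP orientation; "contact_force": force on the tool from outside, world axes, zero at the start; "moment": the same for the moment, N m; "opening": opening from 0.0 (shut) to 1.0 (fully open).
Only numpy, scipy, OpenCV 4.12 (cv2) and the standard library are available. Lean on these libraries where they do the work, as an engineer would, in place of code of your own. Each camera call takes 0.05 s, during which the arm holds its last target. There are 200 camera calls.

## Task

Take the circuit board in its metal carrier from the top of the drawer box and set it level on the narrow raised bar of the board holder, centred and lengthwise along the bar, and let go of it. Then pick up the hand lamp, lift it over the drawer box and finish holding it upright about 1 cm above the board's oblong black chip, centred on the chip with the long side of the lamp's hood along the chip's long side; never let the lamp touch the board, and do not put the lamp down or let go of it. Leave the drawer box, jar, spool and bottle where they are.

Things in the scene. Friction and masses are not known exactly. Their poses are not given: they have to be found in the camera images.
- board: Circuit board on a flat aluminium carrier, loose, about 110 g (varies), together 90 (x) x 56 (y) x 10 (z) mm; origin at the centre of the underside, z up, x lengthwise. Starts flat on top of the drawer box. Can be gripped across its 56 mm width. The oblong black chip is near the +x end; all other components rise at most 2 mm.
- chip (a point): Centre of the top face of the oblong black chip on the board, 25 mm from the board's origin along the board's +x and 14 mm above the carrier's underside. The chip is 14 (x) x 26 (y) x 4 (z) mm, so its long side runs along the board's y (across the board). The axes are those of the board.
- holder: Board holder, fixed: round dark steel foot (90 mm diameter, 10 mm high), thin column, level plain steel bar on top 80 (x) x 24 (y) x 12 (z) mm, whose top is 60 mm above the bench. Origin at the centre of the foot's underside; x along the bar. It stands on one side of the drawer box, the lamp on the other; which side varies.
- holder_top (a point): Centre of the top face of the holder's bar, 60 mm above the bench; x along the bar. The board's underside centre belongs here, the board's x along the bar (either way round).
- lamp: Hand lamp, loose, about 140 g (varies), standing upright on its hood. Black oblong hood 34 (x) x 54 (y) x 26 (z) mm, flat window underneath; above it a square aluminium handle 24 x 24 mm, sides parallel to the hood's, up to 100 mm above the underside. Origin at the centre of the hood's underside, z up. Grip the handle from above across either pair of sides.
- organiser: Low grey drawer box, loose but heavy (2 kg), 340 (x) x 100 (y) x 80 (z) mm, between lamp and holder and roughly pointing away from the robot. Origin at the centre of its underside. The obstacle to lift the lamp over; not to be moved.
- jar: Small jar, 36 mm diameter, 45 mm high, standing on the far end of the drawer box (its top 125 mm above the bench). Bystander. Origin at the centre of its underside.
- spool: Grey spool, 60 mm diameter, 40 mm high, standing on the bench beyond the work. Bystander. Origin at the centre of its underside.
- bottle: Bottle, 48 mm diameter, 110 mm high, standing on the bench beyond the work. Bystander. Origin at the centre of its underside.
Things that resemble listed ones, but are neither listed nor needed, are in the scene too. What is meant by the board is not pink, and is the larger of those in its own colour. What is shaped like the lamp but pink is not meant.

How it is judged:
On the way, in this order (a step that is already met when the one before it is completed fails the run):
1. the board lies level on the holder's bar, centred and lengthwise, let go and at rest (horizontal distance between board and holder_top below 0.01 m and z of board in the frame of holder_top between -0.004 and 0.005 m and angle between the x axis of board and the x axis of holder_top, either way round below 0.18 rad and angle between board's own z axis and vertical below 0.08 rad and contact force between board and holder above 0.3 N and contact force between the fingers and board below 0.1 N and linear speed of board below 0.02 m/s), for 0.2 s.
2. the lamp passes over the drawer box, its underside above the box's top (z of lamp in the frame of organiser above 0.085 m and x of lamp in the frame of organiser between -0.19 and 0.19 m and y of lamp in the frame of organiser between -0.05 and 0.05 m), for 0.05 s.
At the end, for the whole second after the job is handed in: Board on the bar: within 10 mm and 10 degrees, level, released. Lamp in the fingers, still, upright within 7 degrees, underside 3 to 20 mm above the chip, centred within 8 mm, long sides parallel within 10 degrees, touching neither board, holder nor drawer box (horizontal distance between board and holder_top below 0.01 m and z of board in the frame of holder_top between -0.004 and 0.005 m and angle between the x axis of board and the x axis of holder_top, either way round below 0.18 rad and angle between board's own z axis and vertical below 0.08 rad and contact force between board and holder above 0.3 N and horizontal distance between lamp and chip below 0.008 m and z of lamp in the frame of chip between 0.003 and 0.02 m and angle between the y axis of lamp and the y axis of chip, either way round below 0.18 rad and angle between lamp's own z axis and vertical below 0.12 rad and contact force between lamp and the fingers above 1 N and contact force between lamp and board below 0.05 N and contact force between lamp and holder below 0.05 N and contact force between lamp and organiser below 0.05 N and contact force between the fingers and board below 0.1 N and linear speed of lamp below 0.02 m/s and linear speed of board below 0.01 m/s); the arm keeps its last pose, push and grip.
It fails at once if the lamp touches the board (contact force between lamp and board above 0.3 N).
It fails at once if the drawer box is displaced (distance of organiser from where it was at the start of the episode above 0.015 m).
It fails at once if the jar is displaced (distance of jar from where it was at the start of the episode above 0.015 m).
It fails at once if the spool is displaced (distance of spool from where it was at the start of the episode above 0.015 m).
It fails at once if the bottle is displaced (distance of bottle from where it was at the start of the episode above 0.015 m).
It also fails if it takes over 66 s, if anything falls off the work surface, if the arm or the gripper's body presses on something with over 40 N, if the wrist force passes 120 N, or if a joint passes its speed limit or range.

## Working session

There is one attempt and no reset: what is moved stays moved. The work goes in short steps, Python scripts to look and compute and a tool call to move; the robot and the scene stay as the last step left them, time stands still between calls to the robot, and variables do not carry over. Pictures are saved under pics/ and viewed, about 8 in all and at most 12, crops included, and the job is handed in when it is done.

Besides the shell and the picture viewer there is one more tool, called after "Emit:" as name(argument=value, ...) on one line, values as JSON. send_rows: Moves the arm, as the interface text tells. Its arguments: {"type":"object","properties":{"deltas":{"type":"array"},"squeeze":{"type":"number"}},"required":["deltas"]}

```bash
mkdir -p pics; cat > h.py <<'E'
import numpy as np, cv2
from bench import manip, snapshot
def snap(n,f=None):
    s=snapshot(n)
    if f: cv2.imwrite('pics/'+f,s['color'][:,:,::-1])
    return s
def cloud(s):
    z=s['range_z'];h,w=z.shape;K=np.array(s['K'],float)
    u,v=np.meshgrid(np.arange(w),np.arange(h))
    xd=(u-K[0,2])/K[0,0];yd=(v-K[1,2])/K[1,1];x,y=xd.copy(),yd.copy()
    for _ in range(10):
        q=1+s['k1']*(x*x+y*y);x=xd/q;y=yd/q
    P=np.stack([x*z,y*z,z],-1)
    R=cv2.Rodrigues(np.array(s['rvec'],float))[0]
    return (P-np.array(s['tvec']).ravel())@R, np.stack([x,y,np.ones_like(x)],-1)@R, -R.T@np.array(s['tvec']).ravel()
def on_plane(s,uv,zp):
    _,D,c=cloud(s); out=[]
    for u,v in uv:
        d=cv2.remap(D.astype(np.float32),np.float32([[u]]),np.float32([[v]]),1)[0,0]
        out.append(c+d*(zp-c[2])/d[2])
    return np.array(out)
E
python3 - <<'E'
from h import *
for n in('top','side'):
    s=snap(n,n+'1.png');P,D,c=cloud(s);print(n,c,s['K'],s['k1'],(s['range_z']>0).mean())
    np.savez('/tmp/'+n,P=P,c=s['color'])
st=manip.get_state();print(st['tcp_pos'],st['tool_rot'],st['opening'])
E
```

```text
top [0.4684256  0.01735153 1.27925099] [[518.21139156   0.         275.43463881]
 [  0.         518.21139156 204.76515015]
 [  0.           0.           1.        ]] -0.029633150898364585 0.9959991496598639
side [0.49520055 0.75728712 0.56815732] [[448.15017763   0.         280.69865609]
 [  0.         448.15017763 207.72562512]
 [  0.           0.           1.        ]] -0.09102499232705501 0.996016156462585
[0.20536154 0.5630644  0.19729045] [[-9.39444777e-01  3.42699602e-01 -7.02042483e-04]
 [ 3.42700288e-01  9.39443619e-01 -1.48272782e-03]
 [ 1.51399096e-04 -1.63353107e-03 -9.99998654e-01]] 1.0081669429469184
```

View pics/top1.png

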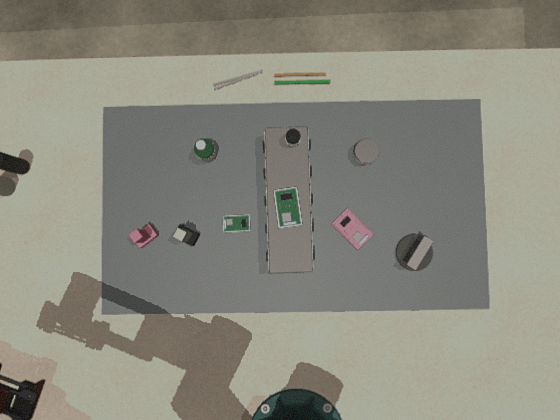

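View pics/side1.png

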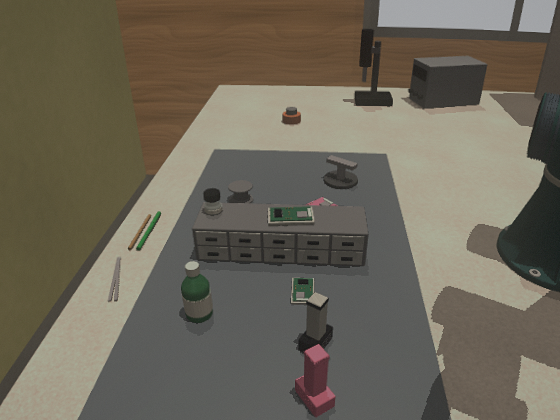

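Top view: board at (288,207) with its chip at the far end (288,196), lamp at (187,233), and holder bar at (415,252). The pink lamp at (143,235), the pink board and the small green board are decoys.

```bash
cat >> h.py <<'E'
def rect(P,box,zl,zh,mask=None):
    """metric min-area rect of points in xy window box=(x0,x1,y0,y1) and height band"""
    m=(P[...,0]>box[0])&(P[...,0]<box[1])&(P[...,1]>box[2])&(P[...,1]<box[3])&(P[...,2]>zl)&(P[...,2]<zh)
    if mask is not None: m&=mask
    m=m.astype(np.uint8)
    n,l,st,_=cv2.connectedComponentsWithStats(m)
    k=1+np.argmax(st[1:,4]); q=P[l==k]
    (c,d,a)=cv2.minAreaRect(q[:,:2].astype(np.float32)*1000)
    if d[0]<d[1]: d=d[::-1];a+=90
    print('c',np.round(c,1),'size',np.round(d,1),'long-axis deg',round((a+90)%180-90,1),'z',np.round(np.median(q[:,2])*1000,1),'mean',np.round(q[:,:2].mean(0)*1000,1),len(q))
    return c,a
E
python3 - <<'E'
from h import *
for n in('top','side'):
    d=np.load(f'/tmp/{n}.npz');P=d['P'];C=d['c'].astype(int);print(n)
    s=on=P[...,2]
    near=lambda u,v:np.round(P[v,u]*1000)
    if n=='top':
        print('board',near(288,207),'chip',near(288,196),'lamp',near(187,233),near(180,235),'bar',near(415,252))
    print('box');rect(P,(.2,.8,-.1,.1),.072,.084)
    print('board');rect(P,(.3,.65,-.1,.1),.087,.12)
    print('chip');rect(P,(.3,.65,-.1,.1),.087,.12,C.max(-1)<55)
    print('boardgreen');rect(P,(.3,.65,-.1,.1),.085,.12,(C[...,1]>C[...,0]+20))
    print('bar');rect(P,(.3,.55,-.45,-.2),.052,.07)
    print('foot');rect(P,(.3,.55,-.45,-.2),.005,.02)
    print('handle');rect(P,(.3,.55,.17,.29),.092,.11)
    print('hood');rect(P,(.3,.55,.17,.29),.012,.033)
E
```

```text
top
board [549.  12.  92.] chip [574.  12.  95.] lamp [493. 248.  79.] [488. 260. 101.] bar [ 441. -282.   63.]
box
c [570.   11.4] size [340.9 104. ] long-axis deg 0.9 z 80.3 mean [565.1  11.3] 4831
board
c [549.5  13.6] size [89.9 55.6] long-axis deg 7.0 z 91.0 mean [548.9  13.6] 856
chip
c [573.1  16.4] size [23.2 11.5] long-axis deg -88.3 z 94.7 mean [573.   16.8] 55
boardgreen
c [549.1  13.7] size [80.5 46.6] long-axis deg 6.8 z 90.8 mean [551.6  13.2] 472
bar
c [ 439.6 -294.2] size [80.5 24.4] long-axis deg -33.5 z 60.2 mean [ 439. -293.] 374
foot
c [ 438.9 -292.6] size [90.4 86.8] long-axis deg -21.8 z 10.4 mean [ 441.2 -286.8] 692
handle
c [491. 261.] size [25.6 24.4] long-axis deg 63.1 z 100.6 mean [491.1 260.8] 122
hood
c [491.1 261. ] size [53.8 34.6] long-axis deg 61.3 z 26.3 mean [489.5 250.2] 163
side
box
c [570.3  12.8] size [339.9 105.5] long-axis deg 1.2 z 79.6 mean [564.1  24.5] 4246
board
c [550.2  14.5] size [88.7 58. ] long-axis deg 6.7 z 90.0 mean [550.5  17.8] 679
chip
c [575.5  17.6] size [26.8 13.9] long-axis deg -84.5 z 93.3 mean [575.1  19.3] 58
boardgreen
c [550.5  14.2] size [80.1 49.1] long-axis deg 6.7 z 89.9 mean [551.2  16.2] 287
bar
c [ 441.5 -292.7] size [83.3 28.1] long-axis deg -33.1 z 59.5 mean [ 440.4 -288.7] 213
foot
c [ 440.6 -292. ] size [86.9 86.5] long-axis deg -1.0 z 9.7 mean [ 440.8 -285.1] 425
handle
c [492.4 261.8] size [26.1 25.2] long-axis deg 61.4 z 98.7 mean [492.4 264.7] 251
hood
c [491.9 262.4] size [55.  34.6] long-axis deg 60.3 z 25.3 mean [493.  271.4] 437
```

Emit:
send_rows(deltas=[[[-20,-16,0,-0.02,100],[-50,-40,0,-0.06,100],[-85,-66,0,-0.1,100],[-115,-90,0,-0.14,100],[-145,-113,0,-0.18,100],[-175,-137,0,-0.22,100],[-205,-160,0,-0.26,100],[-235,-183,0,-0.3,100],[-265,-207,0,-0.34,100],[-295,-230,0,-0.38,100],[-325,-254,0,-0.42,100],[-355,-277,0,-0.469,100]]])

```text
clock: 1.1
tcp_pos: [0.4444, 0.1799, 0.1979]
tool_rot: [[-0.993, -0.121, -0.001], [-0.121, 0.993, -0.0], [0.001, -0.0, -1.0]]
contact_force: [0.8, -0.2, 0.7]
opening: 1.001
```

Emit:
send_rows(deltas=[[[-14,-30,0,0,100],[-28,-60,0,0,100],[-42,-90,0,0,100],[-56,-120,10,0,100],[-70,-150,25,0,100],[-80,-170,45,0,100],[-84,-179.6,60,0,100],[-84,-179.6,75,0,100],[-84,-179.6,88,0,100],[-84,-179.6,95,0,100],[-84,-179.6,95,0,100],[-84,-179.6,95,0,100]]])

```text
clock: 2.1
tcp_pos: [0.5486, 0.0136, 0.1029]
tool_rot: [[-0.993, -0.119, -0.001], [-0.119, 0.993, 0.0], [0.001, 0.0, -1.0]]
contact_force: [0.1, 0.5, 0.1]
opening: 0.999
```

```bash
python3 - <<'E'
from h import *
print(manip.get_state()['tcp_pos'])
s=snap('top','top2.png');t=snap('side')
a=cv2.resize(s['color'][120:290,190:400],None,fx=2.8,fy=2.8);b=cv2.resize(t['color'][150:290,170:390],None,fx=2.8,fy=2.8)
cv2.imwrite('pics/b2.png',b[:,:,::-1])
E
```

```text
[0.5486154  0.01357801 0.10291723]
```

View pics/b2.png

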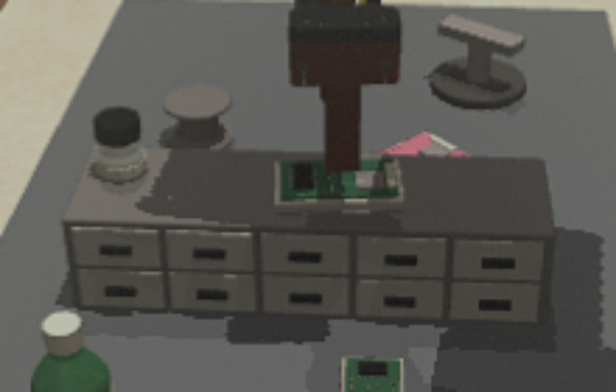

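The near finger stands in front of the board's middle, at crop (340,165), and is clear of it. I'll descend and grip.

Emit:
send_rows(deltas=[[[0,0,8,0,100],[0,0,15,0,100],[0,0,20,0,100],[0,0,20.5,0,100],[0,0,20.5,0,40],[0,0,20.5,0,40],[0,0,20.5,0,40],[0,0,20.5,0,40],[0,0,20.5,0,40],[0,0,20.5,0,40],[0,0,20.5,0,40],[0,0,20.5,0,40]]], squeeze=25)

```text
clock: 3.2
tcp_pos: [0.549, 0.0134, 0.0827]
tool_rot: [[-0.993, -0.119, 0.0], [-0.119, 0.993, -0.0], [-0.0, -0.0, -1.0]]
contact_force: [0.4, 0.0, -0.1]
opening: 0.435
```

```bash
python3 - <<'E'
from h import *
print(manip.get_state()['opening'])
s=snap('top');t=snap('side')
a=cv2.resize(s['color'][150:270,230:350],(560,560));b=cv2.resize(t['color'][180:270,220:360],None,fx=4,fy=4)
b=cv2.copyMakeBorder(b,0,200,0,0,0)[:560]
cv2.imwrite('pics/c3.png',cv2.resize(b[:360],(700,450))[:,:,::-1])
cv2.imwrite('pics/c3t.png',a[:,:,::-1])
P=cloud(t)[0]
rect(P,(.4,.65,-.05,.08),.087,.12,(t['color'][...,1]>t['color'][...,0].astype(int)+20))
E
```

```text
0.4349146057143217
c [531.6  -4.6] size [14.1  9.5] long-axis deg 81.1 z 89.9 mean [531.3  -4. ] 19
```

View pics/c3.png

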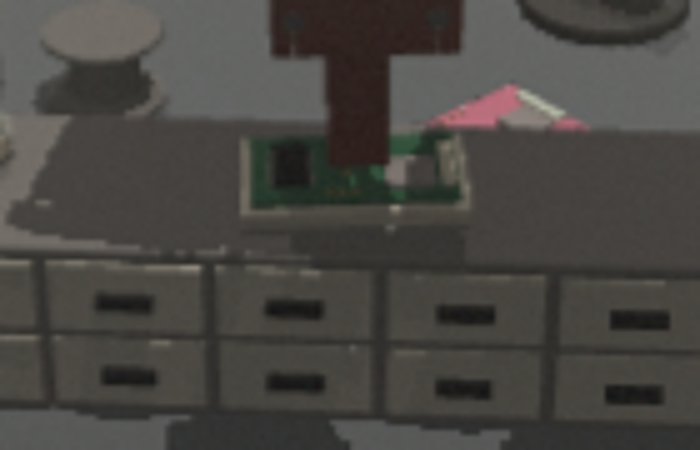

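The near finger ends at crop (360,165), over the middle of the board's top, so it closed above the board. I'll measure the real tip height.

```bash
python3 - <<'E'
from h import *
st=manip.get_state();print(st['tcp_pos'],st['joint_pos'])
for n in('side','top'):
    t=snap(n);P=cloud(t)[0]
    m=(abs(P[...,0]-.549)<.05)&(abs(P[...,1]-.013)<.1)&(P[...,2]>.093)&(P[...,2]<.25)
    q=P[m];print(n,len(q))
    h=np.histogram(q[:,2],bins=np.arange(.09,.25,.01))
    for lo in np.arange(.09,.22,.01):
        k=q[(q[:,2]>=lo)&(q[:,2]<lo+.01)]
        if len(k):print(round(lo,3),len(k),np.round(np.percentile(k,[5,50,95],axis=0)[:,:2].T*1000).tolist())
E
```

```text
[0.54895683 0.01338596 0.08260043] [-1.01346515e-01  4.19273908e-01  1.74709704e+00 -1.28131490e-04
  9.75208076e-01 -1.79129731e+00]
side 2229
0.09 48 [[525.0, 575.0, 582.0], [6.0, 19.0, 30.0]]
0.1 10 [[537.0, 545.0, 556.0], [37.0, 40.0, 41.0]]
0.11 50 [[536.0, 545.0, 557.0], [38.0, 41.0, 43.0]]
0.12 55 [[536.0, 547.0, 557.0], [38.0, 41.0, 43.0]]
0.13 57 [[536.0, 547.0, 559.0], [36.0, 41.0, 43.0]]
0.14 57 [[536.0, 547.0, 557.0], [39.0, 43.0, 45.0]]
0.15 47 [[536.0, 547.0, 557.0], [40.0, 44.0, 45.0]]
0.18 44 [[513.0, 539.0, 570.0], [90.0, 94.0, 98.0]]
0.19 260 [[513.0, 544.0, 572.0], [-7.0, 93.0, 98.0]]
0.2 245 [[513.0, 550.0, 585.0], [-55.0, 92.0, 98.0]]
0.21 268 [[513.0, 544.0, 585.0], [-54.0, 98.0, 104.0]]
top 187
0.09 29 [[507.0, 512.0, 518.0], [-9.0, 6.0, 31.0]]
0.19 3 [[511.0, 513.0, 515.0], [32.0, 49.0, 69.0]]
0.2 34 [[513.0, 517.0, 519.0], [36.0, 60.0, 70.0]]
0.21 45 [[512.0, 516.0, 521.0], [34.0, 46.0, 54.0]]
```

Emit:
send_rows(deltas=[[[0,0,0,0,100],[0,0,0,0,100],[0,0,0,0,100],[0,0,0,0,100],[0,0,0,0,100],[0,0,0,0,100],[0,0,8,0,100],[0,0,8,0,100],[0,0,8,0,100]]])

```text
clock: 4.15
tcp_pos: [0.5483, 0.0135, 0.0739]
tool_rot: [[-0.993, -0.119, -0.002], [-0.119, 0.993, 0.0], [0.002, 0.0, -1.0]]
contact_force: [0.6, 0.7, 0.1]
opening: 0.995
```

```bash
cat >> h.py <<'E'
def fingers(tx,ty,dx=.05,dy=.11,lo=.09,hi=.25):
    st=manip.get_state();print('tcp',np.round(st['tcp_pos']*1000 if hasattr(st['tcp_pos'],'shape') else np.array(st['tcp_pos'])*1000,1),'open',round(st['opening'],3))
    t=snap('side');P=cloud(t)[0];C=t['color'].astype(int)
    m=(abs(P[...,0]-tx)<dx)&(abs(P[...,1]-ty)<dy)&(P[...,2]>lo)&(P[...,2]<hi)
    m&=(C[...,0]>C[...,1]+8)
    q=P[m]
    for l in np.arange(lo,hi,.008):
        k=q[(q[:,2]>=l)&(q[:,2]<l+.008)]
        if len(k):print(round(l,3),len(k),np.round(np.percentile(k,[5,50,95],axis=0)[:,:2].T*1000).tolist(),np.round(k[:,2].min(),4))
    return t
E
python3 - <<'E'
from h import *
fingers(.549,.013,lo=.076,hi=.2)
E
```

```text
tcp [548.3  13.5  73.9] open 0.995
0.076 15 [[502.0, 515.0, 540.0], [-38.0, -35.0, 41.0]] 0.0784
0.084 2 [[534.0, 545.0, 556.0], [20.0, 30.0, 40.0]] 0.0843
0.092 5 [[542.0, 545.0, 551.0], [64.0, 66.0, 67.0]] 0.0983
0.1 41 [[532.0, 542.0, 553.0], [64.0, 66.0, 69.0]] 0.1006
0.108 42 [[534.0, 543.0, 553.0], [63.0, 67.0, 69.0]] 0.1081
0.116 42 [[533.0, 543.0, 552.0], [64.0, 66.0, 68.0]] 0.1163
0.124 42 [[533.0, 542.0, 552.0], [66.0, 67.0, 69.0]] 0.1241
0.132 41 [[532.0, 542.0, 552.0], [66.0, 68.0, 70.0]] 0.132
0.14 45 [[532.0, 543.0, 552.0], [67.0, 69.0, 72.0]] 0.1406
0.148 39 [[532.0, 543.0, 552.0], [68.0, 71.0, 73.0]] 0.1483
0.156 43 [[532.0, 543.0, 552.0], [70.0, 71.0, 74.0]] 0.156
0.164 25 [[535.0, 552.0, 561.0], [-33.0, -30.0, 73.0]] 0.1641
0.172 49 [[513.0, 550.0, 565.0], [-32.0, 91.0, 97.0]] 0.1721
0.18 141 [[511.0, 540.0, 569.0], [90.0, 95.0, 98.0]] 0.18
0.188 140 [[509.0, 539.0, 571.0], [-27.0, 94.0, 98.0]] 0.188
0.196 58 [[514.0, 541.0, 579.0], [-26.0, 94.0, 98.0]] 0.196
```

The whole tool, tips and body, sits about 24 mm higher than its reported TCP: the tips are at z≈0.099 while the report says 0.074. I'll allow for that and descend carefully.

Emit:
send_rows(deltas=[[[0,0,4,0,100],[0,0,8,0,100],[0,0,11,0,100],[0,0,13,0,100],[0,0,14,0,100],[0,0,14.5,0,100],[0,0,14.5,0,100]]])

```text
clock: 4.78
tcp_pos: [0.5489, 0.0134, 0.0599]
tool_rot: [[-0.993, -0.119, -0.0], [-0.119, 0.993, -0.0], [0.0, -0.0, -1.0]]
contact_force: [0.4, 0.2, -0.2]
opening: 1.001
```

```bash
python3 - <<'E'
from h import *
fingers(.549,.013,lo=.076,hi=.1)
E
```

```text
tcp [548.9  13.4  59.9] open 1.001
0.076 18 [[502.0, 518.0, 534.0], [-37.0, -35.0, 51.0]] 0.0782
0.084 39 [[534.0, 543.0, 553.0], [64.0, 66.0, 68.0]] 0.0852
0.092 39 [[534.0, 545.0, 555.0], [64.0, 67.0, 69.0]] 0.0921
```

Emit:
send_rows(deltas=[[[0,0,1,0,100],[0,0,1.5,0,50],[0,0,1.5,0,50],[0,0,1.5,0,50],[0,0,1.5,0,50],[0,0,1.5,0,50],[0,0,1.5,0,50],[0,0,1.5,0,50],[0,0,1.5,0,50]]], squeeze=25)

```text
clock: 5.58
tcp_pos: [0.549, 0.0133, 0.0586]
tool_rot: [[-0.993, -0.119, 0.0], [-0.119, 0.993, -0.0], [-0.0, -0.0, -1.0]]
contact_force: [-0.2, -0.0, 1.0]
opening: 0.634
```

Opening 0.634 × 88 mm = 55.8 mm, so the board is gripped. I'll lift and carry it to the holder.

Emit:
send_rows(deltas=[[[0,0,-10,0,50],[0,0,-30,0,50],[0,0,-55,0,50],[8,-16,-75,0.03,50],[22,-45,-80,0.1,50],[37,-75,-80,0.2,50],[52,-105,-80,0.3,50],[67,-135,-80,0.4,50],[82,-165,-80,0.5,50],[97,-196,-80,0.6,50],[112,-226,-80,0.7,50],[127,-256,-80,0.7,50]]])

```text
clock: 6.58
tcp_pos: [0.4524, -0.2572, 0.1393]
tool_rot: [[-0.833, 0.553, 0.0], [0.553, 0.833, -0.0], [-0.0, 0.0, -1.0]]
contact_force: [0.5, -0.8, -2.2]
opening: 0.632
```

Emit:
send_rows(deltas=[[[-6,-22,0,0,50],[-9.7,-38.2,10,0,50],[-9.7,-38.2,25,0,50],[-9.7,-38.2,45,0,50],[-9.7,-38.2,60,0,50],[-9.7,-38.2,70,0,50],[-9.7,-38.2,70,0,50],[-9.7,-38.2,70,0,50],[-9.7,-38.2,70,0,50]]])

```text
clock: 7.33
tcp_pos: [0.4411, -0.2935, 0.0695]
tool_rot: [[-0.836, 0.548, 0.001], [0.548, 0.836, -0.001], [-0.001, -0.0, -1.0]]
contact_force: [0.1, 0.1, -1.8]
opening: 0.635
```

```bash
python3 - <<'E'
from h import *
print(np.round(manip.get_state()['tcp_pos'],4))
for n in('top','side'):
    s=snap(n,n+'5.png');P=cloud(s)[0];C=s['color'].astype(int);g=(C[...,1]>C[...,0]+15)
    print(n)
    for m in (None,g,C.max(-1)<60):
        try: rect(P,(.34,.55,-.38,-.2),.078,.112,m)
        except Exception as e: print(e)
a=cv2.resize(snap('side')['color'][130:220,290:400],None,fx=5,fy=5)
cv2.imwrite('pics/d5.png',a[:,:,::-1])
E
```

```text
[ 0.4411 -0.2935  0.0695]
top
c [ 414.4 -274.5] size [54.9 25.3] long-axis deg 56.7 z 101.1 mean [ 413.  -274.2] 257
c [ 407.3 -288.2] size [19.9 16.8] long-axis deg -36.1 z 100.8 mean [ 407.6 -289.9] 48
c [ 455.2 -298.9] size [30.7  9.6] long-axis deg -28.8 z 103.1 mean [ 455.7 -298.9] 36
side
c [ 443.7 -291.1] size [92.8 75.5] long-axis deg -33.0 z 101.0 mean [ 438.6 -280.4] 409
c [ 438.5 -265.4] size [9.8 3.3] long-axis deg -54.9 z 100.9 mean [ 439.  -265.3] 6
c [ 444.  -291.3] size [69.6 56.2] long-axis deg 27.9 z 102.1 mean [ 444.2 -288.4] 169
```

View pics/d5.png

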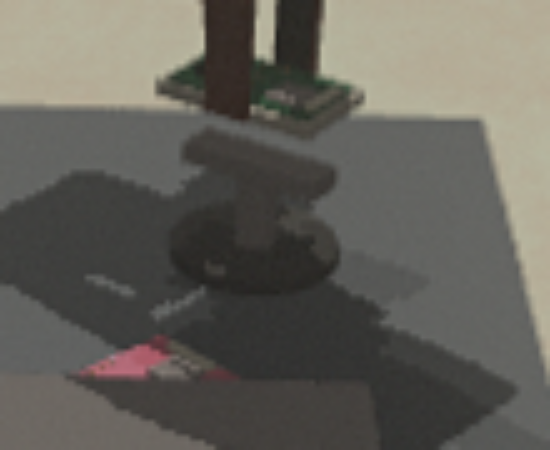

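The board hangs level above the bar, at crop (260,95), and its long axis and centre match the bar within 2 mm. I'll lower it.

Emit:
send_rows(deltas=[[[0,0,6,0,50],[0,0,14,0,50],[0,0,20,0,50],[0,0,24,0,50],[0,0,27,0,50],[0,0,29,0,50],[0,0,30,0,50],[0,0,30.5,0,50],[0,0,30.5,0,50],[0,0,30.5,0,50]]])

```text
clock: 8.32
tcp_pos: [0.4401, -0.2929, 0.0386]
tool_rot: [[-0.836, 0.549, -0.0], [0.549, 0.836, 0.0], [0.001, -0.0, -1.0]]
contact_force: [-1.3, 1.8, 6.6]
opening: 0.633
```

Emit:
send_rows(deltas=[[[0,0,-0.3,0,50],[0,0,-0.3,0,50],[0,0,-0.3,0,72],[0,0,-0.3,0,80],[0,0,-0.3,0,90],[0,0,-0.3,0,100],[0,0,-0.3,0,100],[0,0,-0.3,0,100]]])

```text
clock: 8.98
tcp_pos: [0.4405, -0.2932, 0.0384]
tool_rot: [[-0.836, 0.549, 0.0], [0.549, 0.836, -0.0], [-0.0, -0.0, -1.0]]
contact_force: [-0.7, -1.1, 0.9]
opening: 0.996
```

Emit:
send_rows(deltas=[[[0,0,-4,0,100],[0,0,-10,0,100],[0,0,-20,0,100],[0,0,-40,0,100],[0,0,-70,0,100],[0,0,-105,0,100],[0,0,-140,0,100],[12,32,-140,0,100],[25,65,-140,0,100],[38,98,-140,0,100],[50,130,-140,0,100],[62,160,-140,0,100]]])

```text
clock: 9.98
tcp_pos: [0.4767, -0.1238, 0.1797]
tool_rot: [[-0.836, 0.549, 0.002], [0.549, 0.836, -0.0], [-0.002, 0.0, -1.0]]
contact_force: [0.4, 1.0, 0.4]
opening: 1.0
```

```bash
python3 - <<'E'
from h import *
print(np.round(manip.get_state()['tcp_pos'],4))
for n in('top','side'):
    s=snap(n,n+'6.png');P=cloud(s)[0];C=s['color'].astype(int)
    print(n)
    rect(P,(.34,.55,-.38,-.2),.064,.09)
    rect(P,(.34,.55,-.38,-.2),.069,.09,C.max(-1)<55)
    m=(abs(P[...,0]-.44)<.07)&(abs(P[...,1]+.293)<.07)&(P[...,2]>.066)&(P[...,2]<.073)
    q=P[m];A=np.c_[q[:,:2]-[.44,-.293],np.ones(len(q))];print('plane',np.linalg.lstsq(A,q[:,2],rcond=None)[0])
E
```

```text
[ 0.4767 -0.1238  0.1797]
topTraceback (most recent call last):
  File "<stdin>", line 6, in <module>
  File "h.py", line 28, in rect
    k=1+np.argmax(st[1:,4]); q=P[l==k]
        ~~~~~~~~~^^^^^^^^^^
    return _wrapfunc(a, 'argmax', axis=axis, out=out, **kwds)
    return bound(*args, **kwds)
ValueError: attempt to get argmax of an empty sequence
```

Emit:
send_rows(deltas=[[[9,15,0,0,100],[28,46,0,0,100],[47,78,0,0,100],[66,110,0,-0.02,100],[85,141,0,-0.03,100],[104,173,0,-0.05,100],[123,204,0,-0.06,100],[142,236,0,-0.075,100],[161,268,0,-0.075,100],[180,299,0,-0.075,100],[193,320,20,-0.075,100],[199.6,331.8,40,-0.075,100]]])

```text
clock: 11.03
tcp_pos: [0.4931, 0.2653, 0.1402]
tool_rot: [[-0.876, 0.482, 0.005], [0.482, 0.876, 0.003], [-0.003, 0.005, -1.0]]
contact_force: [-0.3, 0.5, -0.2]
opening: 0.999
```

```bash
python3 - <<'E'
from h import *
print(np.round(manip.get_state()['tcp_pos'],4))
for n in('top','side'):
    s=snap(n,n+'6.png');P=cloud(s)[0];C=s['color'].astype(int)
    print(n)
    try:
        rect(P,(.34,.55,-.38,-.2),.064,.09)
        rect(P,(.34,.55,-.38,-.2),.069,.09,C.max(-1)<55)
        m=(abs(P[...,0]-.44)<.07)&(abs(P[...,1]+.293)<.07)&(P[...,2]>.066)&(P[...,2]<.073)
        q=P[m];A=np.c_[q[:,:2]-[.44,-.293],np.ones(len(q))];print('plane',np.linalg.lstsq(A,q[:,2],rcond=None)[0])
    except Exception as e: print(e)
E
```

```text
[0.4931 0.2653 0.1402]
top
c [ 440.9 -292.1] size [89.8 56.3] long-axis deg -32.6 z 70.6 mean [ 440.6 -291. ] 924
c [ 461.3 -305.2] size [23.6 10.5] long-axis deg 59.7 z 75.1 mean [ 461.2 -305.6] 43
plane [-0.00445351 -0.00215204  0.06986627]
side
c [ 391.4 -290.6] size [0.8 0. ] long-axis deg -79.6 z 67.8 mean [ 391.4 -290.6] 2
attempt to get argmax of an empty sequence
```

Board sits on the bar: centre (441,-292), -32.6°, level. The lamp is next.

Emit:
send_rows(deltas=[[[0,0,0,0,100],[0,0,0,0,100],[0,0,10,0,100],[0,0,25,0,100],[0,0,45,0,100],[0,0,65,0,100],[0,0,80,0,100],[0,0,92,0,100],[0,0,99,0,100],[0,0,102,0,100],[0,0,102,0,100]]])

```text
clock: 12.05
tcp_pos: [0.4917, 0.2609, 0.0362]
tool_rot: [[-0.874, 0.485, -0.0], [0.485, 0.874, -0.0], [0.0, -0.0, -1.0]]
contact_force: [-0.5, 0.5, 0.3]
opening: 1.003
```

```bash
python3 - <<'E'
from h import *
s=fingers(.492,.262,lo=.045,hi=.09,dy=.12)
cv2.imwrite('pics/e7.png',cv2.resize(s['color'][230:380,230:420],None,fx=4,fy=4)[:,:,::-1])
E
```

```text
tcp [491.7 260.9  36.2] open 1.003
0.045 83 [[476.0, 491.0, 505.0], [364.0, 372.0, 378.0]] 0.0451
0.053 88 [[476.0, 491.0, 505.0], [364.0, 372.0, 379.0]] 0.053
0.061 149 [[475.0, 498.0, 524.0], [303.0, 367.0, 379.0]] 0.0611
0.069 174 [[461.0, 499.0, 524.0], [225.0, 365.0, 378.0]] 0.069
0.077 165 [[475.0, 498.0, 524.0], [302.0, 367.0, 378.0]] 0.0771
0.085 96 [[461.0, 498.0, 522.0], [227.0, 367.0, 379.0]] 0.085
```

View pics/e7.png

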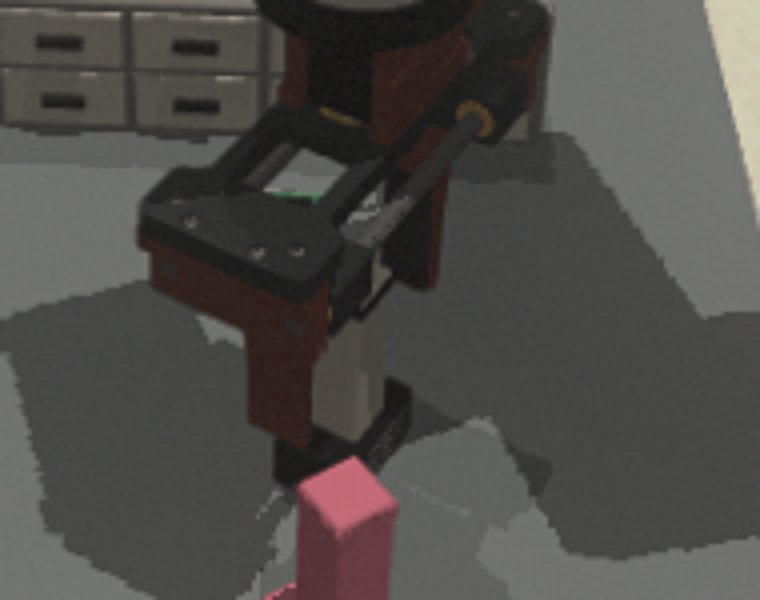

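The handle stands between the fingers at crop (350,370), with the tips about 60 mm up. I'll close, then lift.

Emit:
send_rows(deltas=[[[0,0,0,0,20],[0,0,0,0,15],[0,0,0,0,15],[0,0,0,0,15],[0,0,0,0,15],[0,0,0,0,15],[0,0,0,0,15],[0,0,0,0,15],[0,0,0,0,15],[0,0,0,0,15],[0,0,0,0,15],[0,0,0,0,15]]], squeeze=30)

```text
clock: 13.1
tcp_pos: [0.4914, 0.2615, 0.0362]
tool_rot: [[-0.875, 0.485, -0.0], [0.485, 0.875, -0.0], [0.0, -0.0, -1.0]]
contact_force: [0.1, -0.6, -0.1]
opening: 0.268
```

Emit:
send_rows(deltas=[[[0,0,-5,0,15],[0,0,-15,0,15],[0,0,-30,0,15],[0,0,-50,0,15],[0,0,-75,0,15],[0,0,-100,0,15],[0,0,-125,0,15],[0,0,-140,0,15],[0,0,-150,0,15],[0,0,-150,0,15]]])

```text
clock: 13.93
tcp_pos: [0.4931, 0.2622, 0.1893]
tool_rot: [[-0.875, 0.484, 0.005], [0.484, 0.875, 0.002], [-0.003, 0.004, -1.0]]
contact_force: [-0.1, 0.3, -0.8]
opening: 0.268
```

Emit:
send_rows(deltas=[[[-5,-10,0,0,15],[-15,-31,0,0.01,15],[-30,-61,0,0.02,15],[-45,-92,0,0.03,15],[-60,-123,0,0.04,15],[-75,-153,0,0.05,15],[-90,-184,0,0.068,15],[-105,-215,0,0.068,15],[-120,-246,0,0.068,15],[-135,-276,0,0.068,15],[-150,-307,0,0.068,15],[-160,-327,0,0.068,15]]])

```text
clock: 14.93
tcp_pos: [0.471, -0.105, 0.1849]
tool_rot: [[-0.839, 0.544, -0.003], [0.544, 0.839, -0.0], [0.002, -0.002, -1.0]]
contact_force: [0.1, -0.1, -1.2]
opening: 0.27
```

Emit:
send_rows(deltas=[[[-12,-21,0,0,15],[-27,-47,0,0,15],[-42,-73,0,0,15],[-57,-99,0,0,15],[-72,-125,0,0,15],[-86,-150,0,0,15],[-96,-167,5,0,15],[-101.5,-176.5,15,0,15],[-101.5,-176.5,28,0,15],[-101.5,-176.5,40,0,15],[-101.5,-176.5,40,0,15],[-101.5,-176.5,40,0,15]]])

```text
clock: 15.93
tcp_pos: [0.4609, -0.3039, 0.1445]
tool_rot: [[-0.84, 0.543, -0.003], [0.543, 0.84, 0.003], [0.005, 0.001, -1.0]]
contact_force: [-0.4, 0.2, -0.3]
opening: 0.272
```

```bash
python3 - <<'E'
from h import *
st=manip.get_state();print(np.round(st['tcp_pos'],4),np.round(st['tool_rot'],3).tolist())
t=snap('top');P=cloud(t)[0];C=t['color'].astype(int)
print('board top view'); rect(P,(.36,.52,-.38,-.2),.064,.078)
t=snap('side');P=cloud(t)[0];C=t['color'].astype(int)
print('board side'); rect(P,(.36,.52,-.38,-.2),.064,.078)
dark=C.max(-1)<60
print('hood'); rect(P,(.40,.53,-.37,-.24),.105,.142,dark)
m=(abs(P[...,0]-.462)<.05)&(abs(P[...,1]+.305)<.05)&(P[...,2]>.085)&(P[...,2]<.2)
for l in np.arange(.085,.2,.006):
    k=m&(P[...,2]>=l)&(P[...,2]<l+.006);q=P[k]
    if len(q):print(round(l,3),len(q),np.round(np.r_[q.min(0),q.max(0)]*1000).tolist(),C[k].mean(0).round())
cv2.imwrite('pics/f8.png',cv2.resize(t['color'][95:205,285:405],None,fx=5,fy=5)[:,:,::-1])
E
```

```text
[ 0.4609 -0.3039  0.1445] [[-0.84, 0.543, -0.003], [0.543, 0.84, 0.003], [0.005, 0.001, -1.0]]
board top view
c [ 430.5 -285.5] size [65.4 57. ] long-axis deg -33.3 z 70.6 mean [ 427.9 -282. ] 603
board side
c [ 443.  -290.3] size [92.  56.3] long-axis deg -32.7 z 70.1 mean [ 441.6 -284.3] 389
hood
c [ 461.6 -298.8] size [54.7 32.3] long-axis deg 50.9 z 125.7 mean [ 463.9 -287.7] 219
0.109 32 [437.0, -314.0, 110.0, 490.0, -272.0, 115.0] [50. 49. 44.]
0.115 48 [437.0, -314.0, 115.0, 490.0, -272.0, 121.0] [46. 45. 40.]
0.121 48 [437.0, -312.0, 121.0, 490.0, -273.0, 127.0] [47. 45. 41.]
0.127 54 [435.0, -319.0, 127.0, 490.0, -273.0, 133.0] [50. 48. 44.]
0.133 76 [438.0, -315.0, 133.0, 491.0, -274.0, 139.0] [58. 56. 50.]
0.139 29 [448.0, -306.0, 139.0, 479.0, -285.0, 145.0] [75. 72. 64.]
0.145 28 [449.0, -304.0, 145.0, 479.0, -287.0, 151.0] [77. 73. 66.]
0.151 27 [449.0, -303.0, 151.0, 477.0, -284.0, 157.0] [74. 71. 63.]
0.157 26 [450.0, -300.0, 157.0, 477.0, -287.0, 163.0] [73. 71. 63.]
0.163 23 [442.0, -316.0, 163.0, 477.0, -285.0, 169.0] [81. 77. 69.]
0.169 37 [443.0, -310.0, 169.0, 482.0, -278.0, 175.0] [68. 61. 54.]
0.175 38 [443.0, -313.0, 175.0, 482.0, -280.0, 181.0] [60. 52. 46.]
0.181 39 [443.0, -315.0, 181.0, 483.0, -280.0, 187.0] [63. 56. 49.]
0.187 42 [443.0, -314.0, 187.0, 483.0, -278.0, 193.0] [62. 54. 48.]
0.193 36 [441.0, -313.0, 193.0, 483.0, -278.0, 199.0] [67. 60. 53.]
0.199 11 [441.0, -316.0, 199.0, 481.0, -280.0, 200.0] [65. 58. 51.]
```

View pics/f8.png

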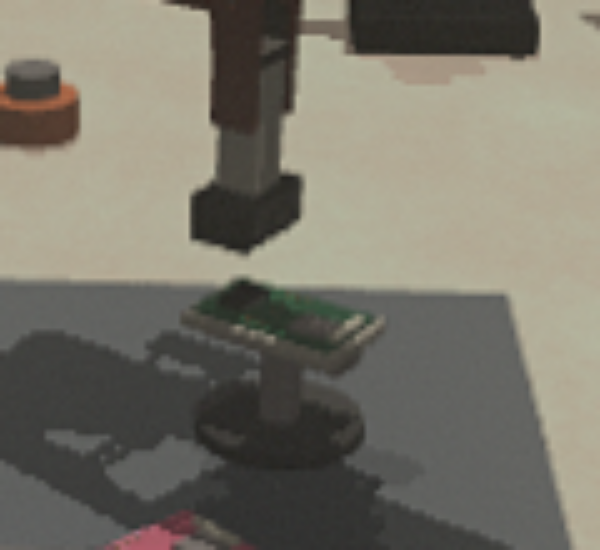

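The lamp hangs upright over the chip, with the hood at crop (245,215) and the chip at (240,290). Centring agrees within 2 mm, and the underside is at about 110 mm. I'll lower it 25 mm, gently.

Emit:
send_rows(deltas=[[[0,0,3,0,15],[0,0,7,0,15],[0,0,12,0,15],[0,0,16,0,15],[0,0,19,0,15],[0,0,22,0,15],[0,0,24,0,15],[0,0,25,0,15],[0,0,25,0,15],[0,0,25,0,15],[0,0,25,0,15],[0,0,25,0,15]]])

```text
clock: 17.03
tcp_pos: [0.4627, -0.3055, 0.1216]
tool_rot: [[-0.84, 0.543, 0.0], [0.543, 0.84, -0.0], [-0.0, -0.0, -1.0]]
contact_force: [-0.1, -0.3, -1.2]
opening: 0.267
```

```bash
python3 - <<'E'
from h import *
st=manip.get_state();print(np.round(st['tcp_pos'],4),np.round(st['tool_rot'],3).tolist(),np.abs(st['dq']).max())
t=snap('top');rect(cloud(t)[0],(.36,.52,-.38,-.2),.064,.078)
t=snap('side');P=cloud(t)[0];C=t['color'].astype(int)
m=(abs(P[...,0]-.462)<.06)&(abs(P[...,1]+.305)<.05)&(P[...,2]>.076)&(P[...,2]<.16)
for l in np.arange(.076,.16,.004):
    k=m&(P[...,2]>=l)&(P[...,2]<l+.004);q=P[k]
    if len(q):print(round(l,3),len(q),np.round(np.r_[q.min(0),q.max(0)]*1000).tolist(),C[k].mean(0).round())
cv2.imwrite('pics/g9.png',cv2.resize(t['color'][105:205,285:405],None,fx=6,fy=6)[:,:,::-1])
E
```

```text
[ 0.4627 -0.3055  0.1216] [[-0.84, 0.543, 0.0], [0.543, 0.84, -0.0], [-0.0, -0.0, -1.0]] 0.0006767597020636159
c [ 429.  -285.1] size [62.4 57.4] long-axis deg -33.8 z 70.4 mean [ 426.9 -282.1] 580
0.084 5 [438.0, -317.0, 86.0, 486.0, -279.0, 88.0] [60. 59. 53.]
0.088 34 [438.0, -317.0, 88.0, 492.0, -272.0, 92.0] [45. 43. 39.]
0.092 32 [438.0, -315.0, 92.0, 492.0, -272.0, 96.0] [45. 43. 39.]
0.096 33 [438.0, -314.0, 96.0, 492.0, -269.0, 100.0] [47. 46. 41.]
0.1 30 [438.0, -314.0, 100.0, 492.0, -271.0, 104.0] [47. 46. 41.]
0.104 30 [436.0, -314.0, 104.0, 492.0, -273.0, 108.0] [49. 48. 43.]
0.108 57 [436.0, -317.0, 108.0, 492.0, -272.0, 112.0] [52. 51. 46.]
0.112 40 [444.0, -309.0, 112.0, 485.0, -272.0, 116.0] [64. 62. 55.]
0.116 19 [450.0, -306.0, 116.0, 478.0, -288.0, 120.0] [73. 70. 63.]
0.12 15 [450.0, -305.0, 120.0, 478.0, -288.0, 124.0] [72. 69. 62.]
0.124 19 [450.0, -306.0, 124.0, 478.0, -289.0, 128.0] [72. 69. 62.]
0.128 16 [450.0, -305.0, 128.0, 476.0, -288.0, 132.0] [73. 69. 62.]
0.132 19 [451.0, -305.0, 132.0, 478.0, -289.0, 136.0] [73. 70. 63.]
0.136 19 [448.0, -308.0, 136.0, 478.0, -288.0, 140.0] [75. 72. 64.]
0.14 12 [448.0, -309.0, 140.0, 476.0, -289.0, 144.0] [81. 78. 70.]
0.144 19 [444.0, -313.0, 144.0, 484.0, -280.0, 148.0] [81. 75. 67.]
0.148 23 [444.0, -312.0, 148.0, 484.0, -281.0, 152.0] [63. 55. 49.]
0.152 25 [444.0, -312.0, 152.0, 484.0, -279.0, 156.0] [63. 56. 49.]
0.156 31 [444.0, -314.0, 156.0, 484.0, -278.0, 160.0] [61. 54. 47.]
```

View pics/g9.png

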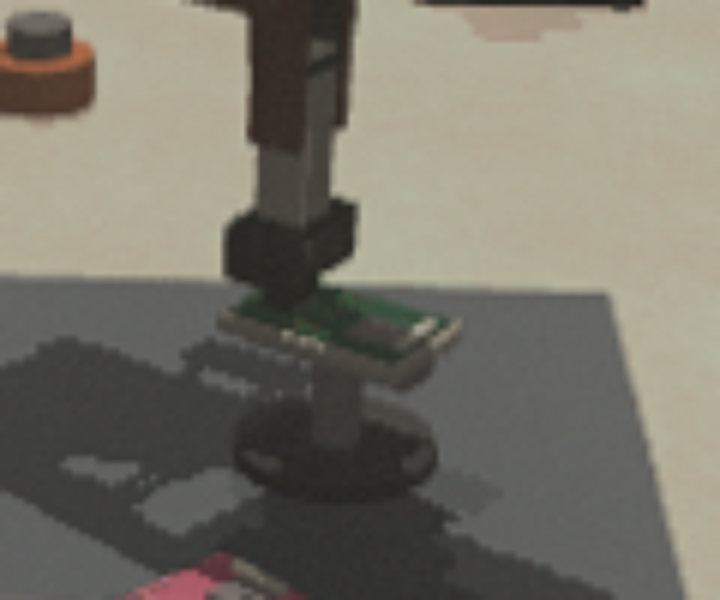

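The hood hangs at crop (290,250), clear of the board, about 11–12 mm above the chip top and still. Handing in.

```bash
python3 -c "
from bench import manip
print(manip.hand_in())"
```

```text
the job is handed in; nothing more can be done
None
```

The board is on the holder's bar and released, and the lamp is held upright over its black chip. I handed the job in at about 17 s of the 66 s allowed; no verdict is reported.

- **Board:** after release it measured about 2.5 mm from the bar's centre, within 1° of its direction and level. It still lay there after the lamp arrived, though only partly in view.
- **Lamp:** I carried it over the drawer box with its underside about 150 mm above the bench. It now hangs about 11–12 mm above the chip top and is still. Centring came out at about 2 mm and hood alignment at about 1°. The forces showed no sign of the lamp touching the board.
- **Drawer box, jar, spool and bottle:** nothing I did came near them and no unexpected forces showed, but I did not measure their positions again at the end.
- **Disagreement in the robot's readings:** the cameras put the gripper about 24 mm higher than the reported TCP. My first grasp therefore closed in the air above the board, without touching it. I corrected for the offset from then on.
- **Camera difference:** the two cameras disagreed by about 2 mm on positions, so I compared the lamp with the board within the side view.

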